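# Park the slicer's carriage over its blade, past the spring stop

### The arm

A 6-joint arm with a two-finger parallel gripper is mounted at the origin on a cart in front of the work surface, level with it; the furniture and walls round the work are solid. World frame = base frame: x ahead of the robot, y to its left, z up, the work surface at z = 0. Lengths are in m, angles in degrees, forces in N, time in s.
With the tool pointing down it reaches from about 0.325 to 0.85 m from the base axis. Payload 15.5 kg.
Tool frame: the origin (TCP) lies midway between the tips of the shut fingers; the grasp point (between the pads) lies 19 mm behind it; y points along the fingers, x is the direction in which the jaws open and shut, and the axes are right-handed (so a half turn about y gives the same grasp; the last joint's range is limited). The gripper opens to 91 mm and grips with 3 to 60 N. Pads are 32 mm wide; open, the fingers measure 118 mm over their backs; the gripper's body (76 mm by 178 mm) begins 60 mm behind the grasp point.
Start: joints at [71.19, 28.281, 77.091, -0, 74.628, -5.472], TCP at [0.144, 0.608, 0.214] pointing down, gripper open.
Joint ranges: [-166.48, 166.48], [-47.26, 123.95], [12.59, 153.08], [-70.14, 250.14], [6.76, 159.57], [-176.63, 176.63]. Speed limits (degrees/s): [108.29, 108.29, 147.25, 172.46, 172.46, 172.46].

### API

Orientations are given as a 3x3 rotation matrix whose columns are the frame's x, y, z axes.
In Python, from bench import ctrl gives the robot as it stands. The module is installed in compiled form; this text tells all that it offers. Calls block until the motion is done:
- ctrl.goto(position, orientation): joint-space move of the TCP to a pose.
- ctrl.move_l(position, vel=0.15, ori=None, contact_N=None): straight line of the TCP; ori=None keeps the orientation; vel is the mean speed in m/s. With contact_N (N) it stops when the force on the tool has changed by that much, and returns True; else False.
- ctrl.movej(angles): joint-space move.
- ctrl.command_gripper(opening): opening from 0.0 (shut) to 1.0 (fully open); the grip force is fixed at half the most; returns when the fingers have stopped.
- ctrl.sleep(seconds).
- ctrl.ik(position, orientation): joint angles nearest the present ones, or None.
- ctrl.read_camera(name): name is "scene" or "top" or "wrist"; returns the picture (420x560x3 uint8, blue, green, red); there is no depth.
- ctrl.camera_params(name): a dict with "fx", "fy", "cx", "cy" (pixels), "pose" (4x4, takes a point from camera to world coordinates); the wrist camera has in their place "T_tool_cam" (4x4, takes a point from camera to tool coordinates, whose origin is the TCP and whose axes are the tool frame's). Camera axes: x right, y up, looking along -z (the intrinsics and any distortion apply to the point x, -y, -z); pixel columns grow to the right and rows downward; lengths in m; the calibration is good to about 2 mm. A picture is of the moment at which its call begins: read the wrist's pose just before it. camera_params takes no time and is no camera call.
A pose or a line that the arm cannot do raises ctrl.MotionError and nothing moves.
- ctrl.sign_off(): hands the job in, once; it reports no verdict.
Readings, each from a call of its own:
- ctrl.current_t(): time.
- ctrl.current_q(): joint angles.
- ctrl.current_dq(): joint speeds.
- ctrl.current_effort(): joint torques, N m.
- ctrl.current_tool_pos(): TCP position.
- ctrl.current_eef_rot(): TCP orientation.
- ctrl.current_contact_force(): force on the tool from outside, world axes, zero at the start.
- ctrl.current_wrist_torque(): the same for the moment, N m.
- ctrl.current_grip_width(): opening from 0.0 (shut) to 1.0 (fully open).
Only numpy, scipy, OpenCV 4.12 (cv2) and the standard library are available. Lean on these libraries where they do the work, as an engineer would, in place of code of your own. Each camera call takes 0.05 s, during which the arm holds its last target. There are 200 camera calls.

### The job

Make the vegetable slicer safe to put away: with the fingertips push the food carriage gently along its rails until the spring stop halts it, then hold the stop's thumb bar down while you push the carriage on past it, all the way to its parked place over the blade, and let the bar spring up behind it. Only push and press: take hold of nothing, leave the pusher knob on the carriage alone, keep off the bare blade, and leave the things standing round the slicer where they are.

Things in the scene. Friction and masses are not known exactly. Their poses are not given: they have to be found in the camera images.
- slicer: Flat white vegetable slicer (mandoline), 360 mm long plus a handle loop, 137 mm wide over the rails, rail tops 50 mm high; held fast by suction feet. Origin on the worktop under the deck's middle. x runs along the rails from the handle loop to the blade end: the way the carriage must go; y across, away from the robot; z up. The spring stop is outside the rail on the -y side, nearest the robot.
- carriage: Grey food carriage, 110 mm long in x, 153 mm wide, top plate 58 mm high, sliding along the slicer's x with about 2 N of friction; it stays where it is left. Origin at worktop height under its middle, axes as the slicer's. The stud halts it 42 mm ahead (+x) of the slicer's origin; parked against the end stops it is 85 mm ahead, over the blade. From 81 mm on the stud can spring up behind it.
- push_face (a point): Middle of the flat rear face (towards the handle loop) of the carriage's shoulder, a block that sticks out over the thumb bar on the -y side: 28 mm long in x, 48 mm wide in y, from 40 to 64 mm above the worktop. Push here along the slicer's +x. The point is 52 mm above the worktop, 107 mm from the slicer's middle line, and moves with the carriage. Axes as the slicer's.
- release_bar (a joint): How far the spring stop is pressed down, in m: 0 = up, 0.009 = fully down. About 3 N to start, 6 N to hold fully down; it springs up when let go. Below 0.006 its stud blocks the carriage's shoulder; at 0.0065 or more the shoulder slides over the stud, and once over it keeps the bar down itself until it is past.
- bar_pad (a point): Middle of the ribbed part of the black thumb bar's flat top, 34 mm above the worktop when up; moves with the bar. The top reaches from 28 mm behind this point (-x) to 72 mm ahead (+x), and from 19 mm to the -y side to 30 mm to the +y side. With the carriage halted at the stud, the last 55 mm of the bar lie bare behind the shoulder; farther back it hangs over the bar, 6 mm clear.
- stop_stud (a point): Top of the steel stud, 10 mm square, that stands 12 mm above the thumb bar at its inner edge, near the blade end; part of the bar, moves down with it. 46 mm above the worktop when up, 62 mm ahead (+x) of the ribbed part's middle and 25 mm to its +y side. The front of the carriage's shoulder runs against it.
- pusher: Loose black pusher resting in the middle of the carriage and carried along by it, with a round knob 34 mm across; origin 74 mm above the worktop, knob top 95 mm above it. Not to be touched or lifted.
- blade: The slicer's bare steel blade, 16 mm by 112 mm, lying across the deck 41 mm above the worktop, 85 mm from the slicer's origin towards +x. Origin at its centre. Not to be touched.
- lemon: Lemon, about 75x54x53 mm, lying on the far side of the slicer. Bystander.
- mandarin: Mandarin, about 47 mm wide and 39 mm high, on the far side of the slicer. Bystander.
- salt_mill: Small salt mill, 44 mm wide, 90 mm high, on the far side near the blade end; origin at its foot. Bystander.
- spice_jar: Spice jar with a red cap, 44 mm wide, 105 mm high, on the robot's side near the blade end; origin at its foot. Bystander.
- teaspoon: Teaspoon 138 mm long, lying on the robot's side of the slicer. Bystander.
- tin: Round tin 86 mm wide, 40 mm high, beyond the handle end on the far side; origin at its foot. Bystander.

How it is judged (in metres and radians):
On the way:
1. the spring stop's bar is held down while the carriage has not yet gone past it (value of joint release_bar above 0.006 m and x of carriage in the frame of slicer below 0.067 m), for 0.05 s.
At the end, for the whole second after the job is handed in: The carriage is parked over the blade (within 4.5 mm of the end of its travel) and at rest, the spring stop's bar has come up behind it (within 2 mm of its top position), and the pusher rests in the carriage (x of carriage in the frame of slicer above 0.0805 m and value of joint release_bar below 0.002 m and height (world z) of pusher below 0.077 m and linear speed of carriage below 0.01 m/s); the robot touches nothing.
It fails at once if the pusher is handled (touched with more than 3 N) or lifted by more than 8 mm (contact force between the fingers and pusher above 3 N or height (world z) of pusher above 0.082 m).
It fails at once if the carriage is squeezed or rammed with more than 60 N (contact force between the fingers and carriage above 60 N).
It fails at once if the bare blade is touched (contact force between any of the fingers, the arm and blade above 1 N).
It fails at once if a thing standing round the slicer is moved by more than 25 mm (distance of any of lemon, mandarin, salt_mill, spice_jar, teaspoon, tin from where it was at the start of the episode above 0.025 m).
It also fails if it takes over 38 s, if anything falls off the work surface, if the arm or the gripper's body presses on something with over 40 N, if the wrist force passes 120 N, or if a joint passes its speed limit or range.

## Working session

There is one attempt and no reset: what is moved stays moved. The work goes in short steps, each a Python script; the robot and the scene stay as the last script left them, time stands still between calls to the robot, and variables do not carry over. Pictures are saved under pics/ and viewed, about 8 in all and at most 12, crops included, and the job is handed in when it is done.

```bash
mkdir -p pics; python3 - <<'E'
from bench import ctrl
import cv2,numpy as np
for n in ("scene","top"):
    cv2.imwrite(f"pics/{n}0.png",ctrl.read_camera(n))
    p=ctrl.camera_params(n);print(n,{k:(np.round(v,4).tolist() if not isinstance(v,str) else v) for k,v in p.items()})
print({k:np.round(v,4).tolist() for k,v in ctrl.camera_params("wrist").items()})
print(ctrl.current_t(),ctrl.current_eef_rot())
E
```

```text
scene {'fx': 379.7646, 'fy': 379.7646, 'cx': 281.9817, 'cy': 207.4799, 'pose': [[-0.5945, 0.6251, -0.5058, 0.1629], [-0.8041, -0.4677, 0.3671, 0.3342], [-0.0071, 0.6249, 0.7807, 0.7464], [0.0, 0.0, 0.0, 1.0]]}
top {'fx': 436.3086, 'fy': 436.3086, 'cx': 279.3321, 'cy': 214.2182, 'pose': [[-0.085, 0.9741, -0.2098, 0.4221], [-0.9964, -0.082, 0.023, 0.0391], [0.0052, 0.211, 0.9775, 0.955], [0.0, 0.0, 0.0, 1.0]]}
{'fx': 362.8881, 'fy': 362.8881, 'cx': 273.6746, 'cy': 208.2039, 'T_tool_cam': [[1.0, 0.0002, -0.0007, 0.0005], [-0.0007, 0.2633, -0.9647, -0.1697], [0.0, 0.9647, 0.2633, 0.0737], [0.0, 0.0, 0.0, 1.0]]}
0.1 [[ 2.30720858e-01 -3.53233659e-04 -9.73019918e-01]
 [ 9.73019350e-01 -1.05595471e-03  2.30721106e-01]
 [-1.10896343e-03 -9.99999380e-01  1.00072408e-04]]
```

View pics/top0.png

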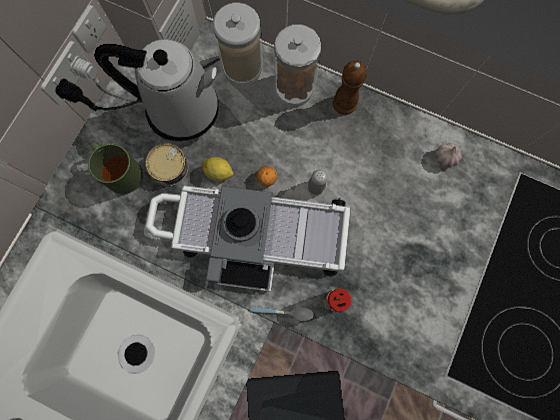

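View pics/scene0.png

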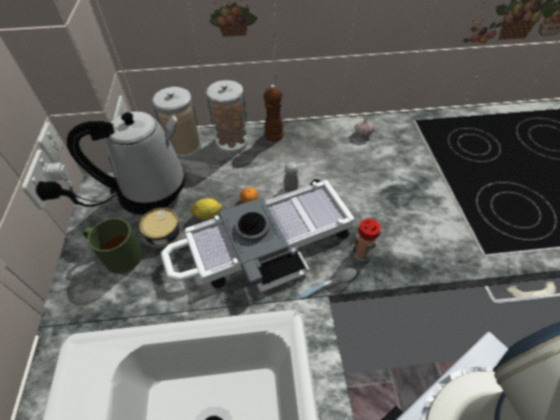

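The top view shows the slicer at about (175–348, 188–269), with its x axis running right and slightly down. The carriage is around (240,225) and the black bar at (245,276). The jar is at (340,300) and the spoon at (285,313). I'll enlarge this area to get exact corners.

```bash
python3 - <<'E'
import cv2
a=cv2.imread("pics/top0.png")[175:325,165:365]
cv2.imwrite("pics/c1.png",cv2.resize(a,None,fx=4,fy=4,interpolation=cv2.INTER_CUBIC))
E
```

```text
(no output)
```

View pics/c1.png

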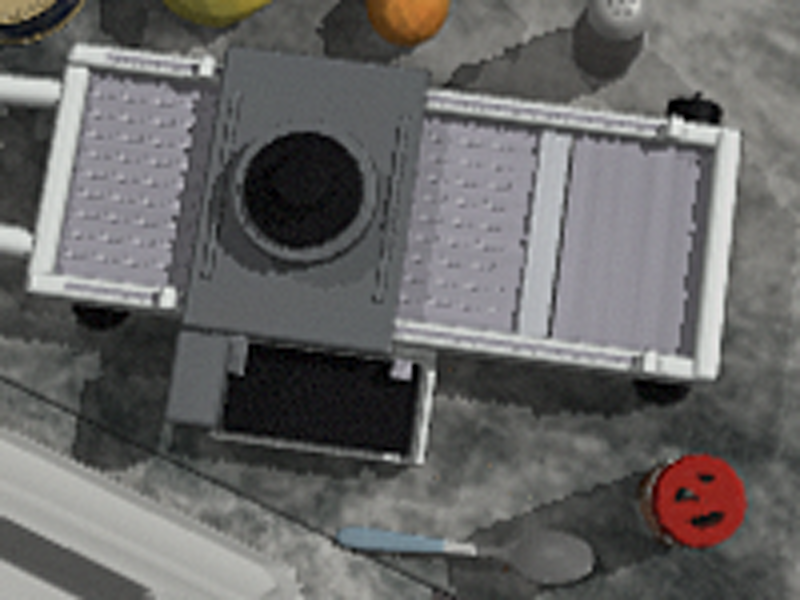

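The crop shows:
- Frame corners at (75,45), (740,130), (718,380) and (30,290).
- Carriage top corners at (230,48), (430,70), (392,352) and (185,328).
- Shoulder top from (178,333) to (168,420) at the rear.
- Stud at (402,370).
- Black bar spanning x 222–415.

```bash
cat > h.py <<'E'
import numpy as np,cv2
from bench import ctrl
def ray(n,uv,z,T=None):
    p=ctrl.camera_params(n);T=p["pose"] if T is None else T
    d=T[:3,:3]@np.array([(uv[0]-p["cx"])/p["fx"],-(uv[1]-p["cy"])/p["fy"],-1]);o=T[:3,3]
    return o+d*(z-o[2])/d[2]
E
python3 - <<'E'
from h import *
c=lambda u,v:(165+(u-1.5)/4,175+(v-1.5)/4)
P={k:ray("top",c(*uv),z) for k,(uv,z) in dict(f1=((75,45),.05),f2=((740,130),.05),f3=((718,380),.05),f4=((30,290),.05),
 c1=((230,48),.058),c2=((430,70),.058),c3=((392,352),.058),c4=((185,328),.058),
 srA=((178,333),.064),srB=((168,420),.064),sfA=((228,335),.064),sfB=((218,428),.064),stud=((402,370),.046),
 bladeA=((555,133),.041),bladeB=((533,335),.041),barend=((413,457),.034),jar=((703,500),.105),spoonL=((340,538),0.005),spoonR=((595,565),.005)).items()}
ex=(P['f2']-P['f1']+P['f3']-P['f4']);ex[2]=0
ey=(P['f1']-P['f4']+P['f2']-P['f3']);ey[2]=0
a1=np.arctan2(ex[1],ex[0]);a2=np.arctan2(ey[1],ey[0])-np.pi/2
c12=P['c2']-P['c1'];c14=P['c1']-P['c4']
print(np.degrees([a1,a2,np.arctan2(c12[1],c12[0]),np.arctan2(c14[1],c14[0])-np.pi/2]),np.linalg.norm(ex)/2,np.linalg.norm(ey)/2)
a=a1;O=np.mean([P[k] for k in('f1','f2','f3','f4')],axis=0);O[2]=0
R=np.array([[np.cos(a),-np.sin(a),0],[np.sin(a),np.cos(a),0],[0,0,1]])
print(O)
for k in P: print(k,np.round(P[k],4),"slicer",np.round(R.T@(P[k]-O),4))
print(ctrl.current_grip_width())
E
```

```text
[-102.30208766 -102.00641995 -101.28456997 -102.12278117] 0.35979713588925544 0.13362640828901284
[0.59205369 0.05655016 0.        ]
f1 [0.6957 0.2181 0.05  ] slicer [-0.1799  0.0668  0.05  ]
f2 [ 0.6191 -0.1328  0.05  ] slicer [0.1792 0.0668 0.05  ]
f3 [ 0.4883 -0.1057  0.05  ] slicer [ 0.1806 -0.0668  0.05  ]
f4 [0.5651 0.2466 0.05  ] slicer [-0.1799 -0.0668  0.05  ]
c1 [0.6847 0.1344 0.058 ] slicer [-0.0958  0.074   0.058 ]
c2 [0.6637 0.0292 0.058 ] slicer [0.0114 0.0759 0.058 ]
c3 [0.5161 0.0608 0.058 ] slicer [ 0.012  -0.0751  0.058 ]
c4 [0.5374 0.166  0.058 ] slicer [-0.0953 -0.0767  0.058 ]
srA [0.5344 0.1689 0.064 ] slicer [-0.0974 -0.0803  0.064 ]
srB [0.4908 0.1761 0.064 ] slicer [-0.0953 -0.1244  0.064 ]
sfA [0.5312 0.1435 0.064 ] slicer [-0.072 -0.078  0.064]
sfB [0.4847 0.1512 0.064 ] slicer [-0.0696 -0.1251  0.064 ]
stud [0.5076 0.0567 0.046 ] slicer [ 0.0179 -0.0825  0.046 ]
bladeA [ 0.6278 -0.0351  0.041 ] slicer [0.0819 0.0544 0.041 ]
bladeB [ 0.5205 -0.0131  0.041 ] slicer [ 0.0833 -0.055   0.041 ]
barend [0.4633 0.0547 0.034 ] slicer [ 0.0292 -0.1255  0.034 ]
jar [ 0.4281 -0.0831  0.105 ] slicer [ 0.1713 -0.1304  0.105 ]
spoonL [0.4255 0.0973 0.005 ] slicer [-0.0043 -0.1714  0.005 ]
spoonR [ 0.4    -0.0365  0.005 ] slicer [ 0.1318 -0.1678  0.005 ]
0.9999494602957383
```

The measurements agree to about 2 mm: 359.8 × 133.6 mm against 360 × 137 nominal. Slicer yaw is about −102.2° and the carriage is at x ≈ −42 mm. The plan is to shut the fingers with the jaw axis along the slicer x, push the shoulder until it halts, then look.

```bash
cat >> h.py <<'E'
a=np.radians(-102.2);O=np.array([.5921,.0566,0])
R=np.array([[np.cos(a),-np.sin(a),0],[np.sin(a),np.cos(a),0],[0,0,1]])
tx=-R[:,0];ty=np.array([0,0,-1.]);TR=np.c_[tx,ty,np.cross(tx,ty)]
W=lambda x,y,z:O+R@np.array([x,y,z])
def st(m=""):
    print(m,"t",round(ctrl.current_t(),2),"tcp(slicer)",np.round(R.T@(np.array(ctrl.current_tool_pos())-O),4),"F(slicer)",np.round(R.T@np.array(ctrl.current_contact_force()),1))
Y=-.1075
E
python3 - <<'E'
from h import *
ctrl.goto(W(-.14,Y,.16),TR)
ctrl.command_gripper(0.0)
ctrl.move_l(W(-.14,Y,.046),vel=.12,contact_N=8);st("down")
ctrl.move_l(W(-.115,Y,.046),vel=.1,contact_N=6);st("near")
print(ctrl.move_l(W(-.005,Y,.046),vel=.035,contact_N=7));st("pushed")
cv2.imwrite("pics/top1.png",ctrl.read_camera("top"))
a=cv2.imread("pics/top1.png")[175:325,165:365]
cv2.imwrite("pics/c2.png",cv2.resize(a,None,fx=4,fy=4,interpolation=cv2.INTER_CUBIC))
E
```

```text
down t 4.53 tcp(slicer) [-0.1402 -0.1071  0.0466] F(slicer) [-0.3 -0.4  0.8]
near t 4.92 tcp(slicer) [-0.1143 -0.1073  0.0463] F(slicer) [-0.9  0.7  0.2]
True
pushed t 7.17 tcp(slicer) [-0.0257 -0.1075  0.0459] F(slicer) [-7.6 -1.1  2.1]
```

View pics/c2.png

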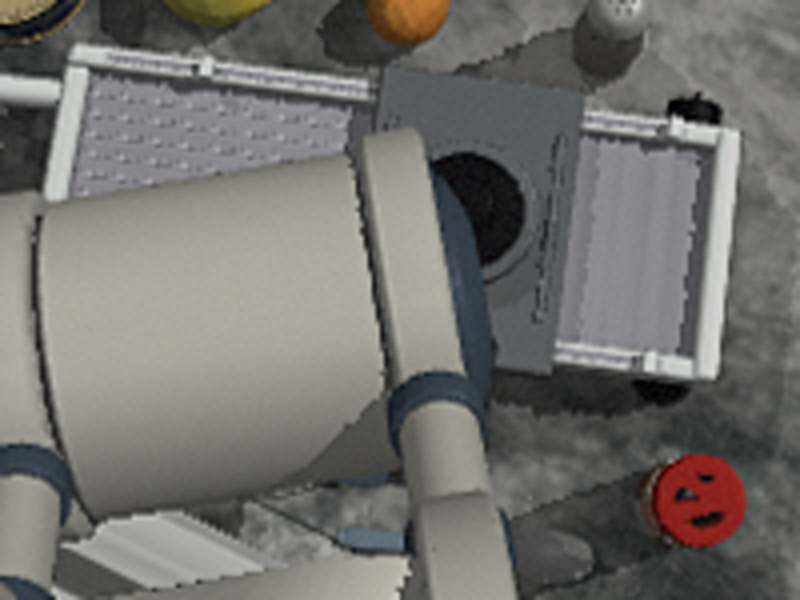

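The carriage's front-far corner moved from (430,70) to (584,95), about 83 mm. That puts the carriage at roughly 0.041, halted at the stud as expected (TCP at −0.026, face at −0.013). Next I back off a little and press the bar.

```bash
python3 - <<'E'
from h import *
ctrl.move_l(W(-.031,Y,.046),vel=.05);st("back")
ctrl.move_l(W(-.031,Y,.036),vel=.05);st("above")
print(ctrl.move_l(W(-.031,Y,.022),vel=.02,contact_N=13));st("pressed")
ctrl.sleep(.2);st("hold")
E
```

```text
back t 7.47 tcp(slicer) [-0.0311 -0.1073  0.046 ] F(slicer) [ 0.4 -1.4 -0.8]
above t 7.83 tcp(slicer) [-0.0308 -0.1078  0.0355] F(slicer) [-0.   0.6 -0.2]
True
pressed t 8.39 tcp(slicer) [-0.0311 -0.1073  0.0252] F(slicer) [ 0.7 -2.4 15.3]
hold t 8.59 tcp(slicer) [-0.0311 -0.1073  0.0251] F(slicer) [ 1.6 -1.8 15.3]
```

The bar is at its hard stop (z 0.025, 15 N). Now I push on while holding it down, until the shoulder covers the stud.

```bash
python3 - <<'E'
from h import *
print(ctrl.move_l(W(-.004,Y,.0254),vel=.03,contact_N=20));st("over")
E
```

```text
False
over t 9.64 tcp(slicer) [-0.0042 -0.107   0.0254] F(slicer) [-1.4  0.8  5.4]
```

No jam, and the carriage should be at about 0.063. I'll back off, rise clear of the bar, then push on the face to the end stops.

```bash
python3 - <<'E'
from h import *
ctrl.move_l(W(-.007,Y,.0254),vel=.04)
ctrl.move_l(W(-.007,Y,.046),vel=.06);st("up")
print(ctrl.move_l(W(.026,Y,.046),vel=.03,contact_N=12));st("end")
ctrl.move_l(W(.008,Y,.048),vel=.06)
ctrl.move_l(W(.0,Y,.16),vel=.15);st("clear")
ctrl.goto(W(-.28,-.1,.22),TR);st("away")
cv2.imwrite("pics/top2.png",ctrl.read_camera("top"))
a=cv2.imread("pics/top2.png")[175:325,165:365]
cv2.imwrite("pics/c3.png",cv2.resize(a,None,fx=4,fy=4,interpolation=cv2.INTER_CUBIC))
E
```

```text
up t 10.38 tcp(slicer) [-0.007  -0.1075  0.0463] F(slicer) [ 0.4 -1.1 -0.2]
True
end t 11.18 tcp(slicer) [ 0.0173 -0.1076  0.0459] F(slicer) [-10.6  -0.6   1. ]
clear t 12.4 tcp(slicer) [ 0.0002 -0.108   0.1593] F(slicer) [0.1 0.6 0.8]
away t 13.51 tcp(slicer) [-0.2787 -0.0999  0.2193] F(slicer) [-0.2 -0.1  0.2]
```

View pics/c3.png

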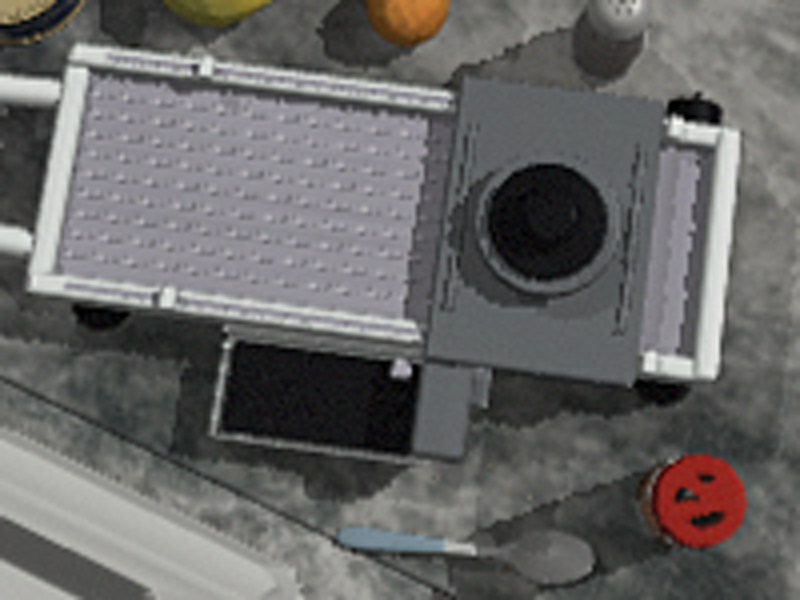

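The picture shows the carriage against its end stops, covering the blade. The stud is at (402,369), the same pixel as when it was up at the start, and it stands behind the shoulder (rear edge about 415). The jar, spoon and fruit haven't moved. I'm handing the job in.

```bash
python3 - <<'E'
from h import *
ctrl.sleep(.3);st();ctrl.sign_off()
E
```

```text
t 13.86 tcp(slicer) [-0.2794 -0.0997  0.22  ] F(slicer) [ 0.4 -0.7  0.5]
the job is handed in; nothing more can be done
```

The carriage is parked over the blade with the spring stop back up behind it, and I handed the job in at about 13.9 s of the 38 s allowed.

- **First push:** with shut fingers I pushed the shoulder until the stud halted the carriage. The picture put it at about 41 mm, against the expected 42 mm.
- **Pressing the bar:** I pressed the bar down to its hard stop (fingertips at 25 mm, about 15 N). I held it there while pushing the carriage on to about 63 mm by fingertip position, with no jam.
- **Parking:** I lifted clear of the bar and pushed on the face until the end stops halted it at about 10.6 N. Fingertip position puts the carriage at about 85 mm.

**Last checks:** the final picture shows the stud at the same pixel as when it was up at the start, now behind the shoulder. The pusher sits in place, and the things visible round the slicer in that close-up (lemon, mandarin, salt mill, spice jar and teaspoon) haven't moved. The tin was only partly in that view, but the arm never worked near it. The arm was clear, with contact forces at noise level. No check failed or disagreed.

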